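# Release a finished pallet from the slide dock

### The arm

A 6-joint arm with a two-finger parallel gripper is mounted at the origin on a cart in front of the work surface, level with it; the furniture and walls round the work are solid. World frame = base frame: x ahead of the robot, y to its left, z up, the work surface at z = 0. Lengths are in m, angles in degrees, forces in N, time in s.
With the tool pointing down it reaches from about 0.35 to 0.875 m from the base axis. Payload 4.2 kg.
Tool frame: the origin (TCP) lies between the finger pads; the fingertips stand 14 mm ahead of it and the grasp point (between the pads) lies 5 mm behind it; z points along the fingers, y is the direction in which the jaws open and shut (so a half turn about z gives the same grasp; the last joint's range is limited). The gripper opens to 87 mm and grips with 3 to 60 N. Pads are 19 mm wide; open, the fingers measure 117 mm over their backs; the gripper's body (75 mm by 190 mm) begins 51 mm behind the grasp point.
Start: joints at [87.124, 22.042, 0.453, 0, -68.411, -14.817], TCP at [0.19, 0.595, 0.237] pointing down, gripper open.
Joint ranges: [-179.83, 179.83], [-69.29, 118.12], [-61.27, 80.66], [-181.25, 117.63], [-171.15, -9.14], [-177.46, 177.46]. Speed limits (degrees/s): [159.86, 159.86, 180, 180, 180, 180].

### API

Orientations are given as [roll, pitch, yaw] about the fixed x, y, z axes, in that order (R = Rz(yaw) Ry(pitch) Rx(roll)).
In Python, from bench import env, set_gripper, kinematics, eyes gives the robot as it stands. Calls block until the motion is done:
- env.move_pose(position, orientation): joint-space move of the TCP to a pose.
- env.move_linear(position, orientation=None, v=0.15, force_limit=None): straight line of the TCP; orientation=None keeps the orientation; v is the mean speed in m/s. With force_limit (N) it stops when the force on the tool has changed by that much, and returns True; else False.
- env.move_j(angles): joint-space move.
- set_gripper(opening): finger opening in m; the grip force is fixed at half the most; returns when the fingers have stopped.
- env.hold(seconds).
- kinematics.ik(position, orientation): joint angles nearest the present ones, or None.
- eyes.grab_frame(name): name is "scene" or "side" or "wrist"; returns the picture (420x560x3 uint8, red, green, blue); there is no depth.
- eyes.get_calibration(name): a dict with "intrinsics" (3x3 intrinsics, pixels), "view" (4x4, takes a point from world to camera coordinates); the wrist camera has in their place "hand_eye" (4x4, takes a point from camera to tool coordinates, whose origin is the TCP and whose axes are the flange's). Camera axes: x right, y down, z forward; pixel columns grow to the right and rows downward; lengths in m; the calibration is good to about 2 mm. A picture is of the moment at which its call begins: read the wrist's pose just before it. get_calibration takes no time and is no camera call.
A pose or a line that the arm cannot do raises env.MotionError and nothing moves.
- env.finish_job(): hands the job in, once; it reports no verdict.
Readings, each from a call of its own:
- env.get_time(): time.
- env.get_joint_pos(): joint angles.
- env.get_joint_vel(): joint speeds.
- env.get_joint_torque(): joint torques, N m.
- env.get_ee_pos(): TCP position.
- env.get_ee_rot(): TCP orientation.
- env.get_force(): force on the tool from outside, world axes, zero at the start.
- env.get_moment(): the same for the moment, N m.
- env.get_finger_gap(): finger opening in m.
Only numpy, scipy, OpenCV 4.12 (cv2) and the standard library are available. Lean on these libraries where they do the work, as an engineer would, in place of code of your own. Each camera call takes 0.05 s, during which the arm holds its last target.

### The job

The board pallet in the slide dock is finished. Using the fingertips only, push the crossbar of the counterweighted gate arm up from below, past its balance point, so that the arm swings on and stays raised by itself against its buffer; then push the pallet along the guide rails, under the raised arm, until it rests against the two rubber buffers of the end stop. Grip and lift nothing, do not force the gate, leave the gate up and do not shift the other things on the bench.

Things in the scene. Friction and masses are not known exactly. Their poses are not given: they have to be found in the camera images.
- dock: fixed aluminium slide dock for pallets. Origin: underside, lane centre; y along the lane, x across it (away from the robot at yaw 0; yaw within 0.15 rad), z up. Slide plate 490 long, 10 thick: the pallet stands at z = 10. Guide rails at x = -86 and +86, 10 wide, tops at z = 24; lane 162 wide. Dock place: +y half, hand-over place: -y half, gate arm across at y = 0
- dock_opening (a point): middle of the opening in the dock's +y end, behind the pallet, on the plate's top (dock x = 0, y = 228, z = 10): between two corner stops (x = 57 to 81 on either side, y = 228 to 244, tops at z = 28) 114 is free for fingers to reach the pallet's +y face; the plate ends at y = 245
- gate (a joint): counterweighted gate arm, rad: 0 = level on its rest post across the lane (start); grows as its free end, nearest the robot, goes up and over away from the robot. Balance point about 0.8; beyond it the arm swings on by itself, damped, to a buffer at 1.66 and stays. Let go earlier, it falls shut. About 1 N at the crossbar lifts it. Down, its tongue plate (to dock z = 18) bars the pallet
- gate_bar (a point): centre of the crossbar on the arm's free end: 104 long along the dock's y axis, two round black free-turning sleeves, 42 long, 15 in diameter, either side of the arm; 290 from the hinge axis, 85 above the bench while down, the bench clear beneath it; the arm's rest post (26 wide, 78 high) begins 45 further from the robot. The arm is a bar 18 wide, 14 high
- gate_hinge (a point): point on the gate's hinge axis (along the dock's y axis), at dock x = 140, y = 0, z = 85, behind the lane. Two bearing cheeks hold it: dock x = 115 to 165, y = -46 to +46, up to z = 110
- pallet: work pallet with small circuit boards: metal frame 156 (x, across the lane) by 200 (y, along it), rim 19 high, boards and clamps up to 29; origin: centre of its underside; 0.3 to 0.7 kg. Starts in the dock place, its +y face at dock y = 210 to 218; slides with friction, so it stops when the pushing stops. Resting at the end stop its origin is at dock y = -122
- end_stop (a point): middle of the end stop, at the faces of its two rubber buffers (dock x = 0, y = -222) and the height of the slide plate's top (z = 10); the stop is 22 high
- tip_cleaner: bystander: round black tip cleaner with brass wool, 72 across, 55 high, behind the dock beside the gate's bearing (left as seen from the robot)
- oil_bottle: bystander: amber bottle with black spout, 35 across, 115 high, behind the dock beside the gate's bearing (right)
- nippers: bystander: blue-handled nippers, 111 long, lying in front of the dock, right
- tweezers: bystander: steel tweezers, 129 long, lying in front of the dock, left
- solder_reel: bystander: reel of solder wire, 72 across, 66 high, right front
- swab_tub: bystander: white tub of swabs, 58 across, 76 high, left front

How it is judged (in metres and radians):
On the way, in this order (a step that is already met when the one before it is completed fails the run):
1. the gate arm is past its balance point and stands raised at its buffer, let go (value of joint gate above 1.58 rad and contact force between the fingers and dock below 0.3 N), for 0.3 s.
2. the pallet has been pushed under the raised arm to the end stop (value of joint gate above 1.58 rad and y of pallet in the frame of dock below -0.117 m), for 0.2 s.
At the end, for the whole second after the job is handed in: the gate arm stands raised at its buffer by itself (joint above 1.58 rad), and the pallet lies flat and at rest on the slide plate, between the rails, within 5 mm of the end stop's buffers (all of step 2 and z of pallet in the frame of dock below 0.014 m and angle between pallet's own z axis and vertical below 0.03 rad and linear speed of pallet below 0.01 m/s); the robot touches nothing.
It fails at once if the pallet is lifted or tipped off the slide plate instead of pushed (z of pallet in the frame of dock above 0.018 m or angle between pallet's own z axis and vertical above 0.08 rad).
It fails at once if the gate or dock is gripped or forced with more than 20 N (contact force between the fingers and dock above 20 N).
It fails at once if another thing on the bench is shifted by more than 15 mm (distance of any of tip_cleaner, oil_bottle, nippers, tweezers, solder_reel, swab_tub from where it was at the start of the episode above 0.015 m).
It also fails if it takes over 64 s, if anything falls off the work surface, if the arm or the gripper's body presses on something with over 40 N, if the wrist force passes 120 N, or if a joint passes its speed limit or range.

## Working session

There is one attempt and no reset: what is moved stays moved. The work goes in short steps, each a Python script; the robot and the scene stay as the last script left them, time stands still between calls to the robot, and variables do not carry over. Pictures are saved under pics/ and viewed, and the job is handed in when it is done.

```bash
ls; mkdir -p pics; python3 - <<'E'
from bench import env,set_gripper,kinematics,eyes
import cv2,numpy as np
np.set_printoptions(precision=4,suppress=True)
for n in ["scene","side","wrist"]:
    im=eyes.grab_frame(n); cv2.imwrite(f"pics/{n}0.png",im[:,:,::-1])
    c=eyes.get_calibration(n); print(n,c)
print(env.get_time(),env.get_ee_pos(),env.get_ee_rot(),env.get_finger_gap())
E
```

```text
pics
scene {'intrinsics': array([[472.4789,   0.    , 275.6014],
       [  0.    , 472.4789, 213.8091],
       [  0.    ,   0.    ,   1.    ]]), 'view': array([[ 0.8758, -0.4826,  0.0001, -0.5155],
       [-0.3499, -0.6351, -0.6887,  0.2764],
       [ 0.3325,  0.6031, -0.7251,  1.3645],
       [ 0.    ,  0.    ,  0.    ,  1.    ]])}
side {'intrinsics': array([[468.4937,   0.    , 280.4533],
       [  0.    , 468.4937, 211.2307],
       [  0.    ,   0.    ,   1.    ]]), 'view': array([[ 0.5034, -0.864 ,  0.0083, -0.2761],
       [-0.636 , -0.377 , -0.6734,  0.4267],
       [ 0.5849,  0.3338, -0.7393,  0.8685],
       [ 0.    ,  0.    ,  0.    ,  1.    ]])}
wrist {'intrinsics': array([[305.9024,   0.    , 279.8097],
       [  0.    , 305.9024, 210.5684],
       [  0.    ,   0.    ,   1.    ]]), 'hand_eye': array([[ 0.0006, -0.9636, -0.2673,  0.073 ],
       [ 1.    ,  0.0007, -0.0003,  0.0011],
       [ 0.0004, -0.2673,  0.9636, -0.1482],
       [ 0.    ,  0.    ,  0.    ,  1.    ]])}
0.15 [0.1898 0.595  0.2357] [179.9035  -0.0069 -17.7019] 0.08727036174983638
```

View pics/scene0.png

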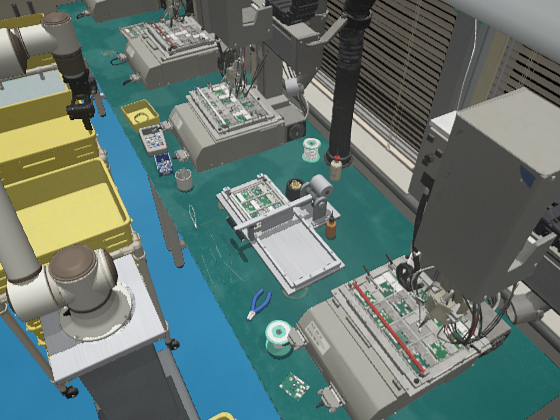

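View pics/side0.png

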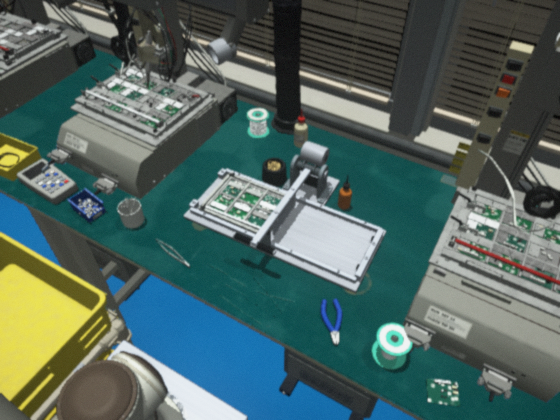

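View pics/wrist0.png

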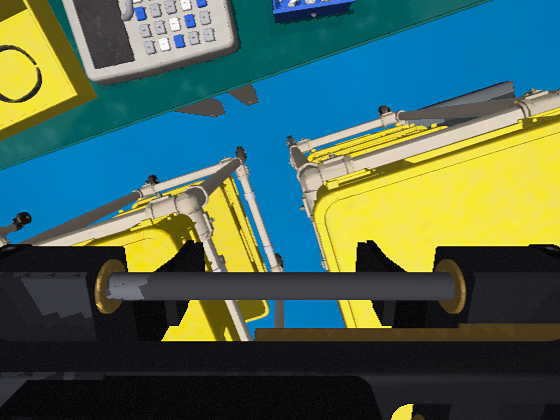

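The dock is near scene (280,230) and side (285,225), with the pallet in its left half and the arm down. I'll enlarge both to read it closely.

```bash
python3 - <<'E'
import cv2
a=cv2.imread("pics/scene0.png")[160:310,160:360]; cv2.imwrite("pics/sc_c.png",cv2.resize(a,None,fx=4,fy=4,interpolation=cv2.INTER_CUBIC))
a=cv2.imread("pics/side0.png")[135:295,180:390]; cv2.imwrite("pics/sd_c.png",cv2.resize(a,None,fx=3.75,fy=3.75,interpolation=cv2.INTER_CUBIC))
E
```

```text
(no output)
```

View pics/sc_c.png

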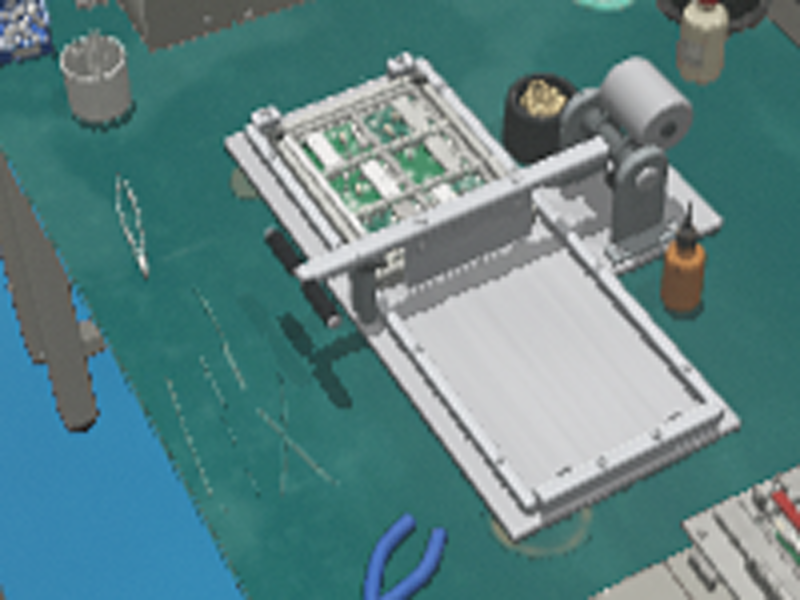

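View pics/sd_c.png

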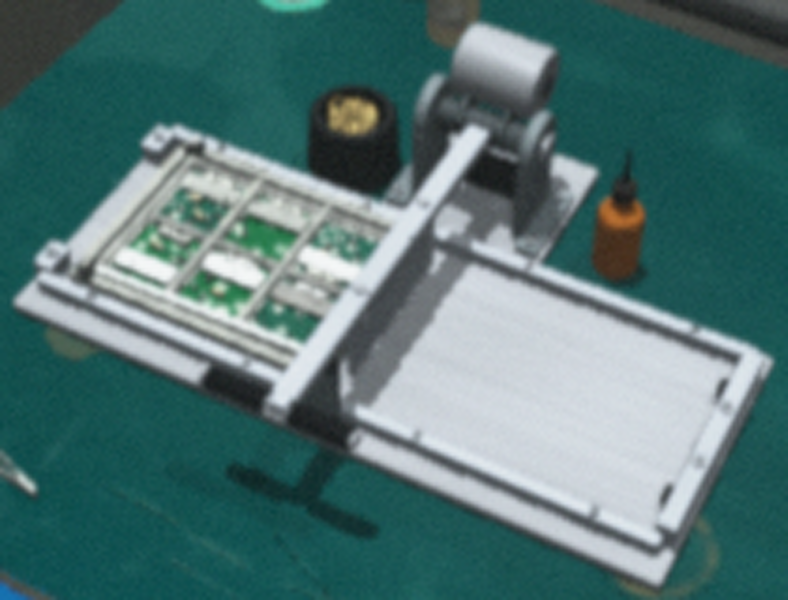

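```bash
cat > h.py <<'E'
import numpy as np
from bench import eyes
C={n:eyes.get_calibration(n) for n in("scene","side")}
def proj(n,P):
    P=np.atleast_2d(P); c=C[n]; V=np.array(c["view"]); K=np.array(c["intrinsics"])
    q=P@V[:3,:3].T+V[:3,3]; q=q@K.T; return q[:,:2]/q[:,2:]
def d2w(p,D):
    p=np.atleast_2d(np.array(p,float)); c,s=np.cos(D[2]),np.sin(D[2])
    return np.c_[D[0]+c*p[:,0]-s*p[:,1],D[1]+s*p[:,0]+c*p[:,1],p[:,2]]
E
python3 - <<'E'
from h import *
from scipy.optimize import least_squares
np.set_printoptions(precision=4,suppress=True)
P=np.array([[-.15,.052,.085],[-.15,-.052,.085],[-.069,.236,.028],[.069,.236,.028],[0,-.222,.017]])
O={"scene":np.array([[270,237],[334,321],[265,117],[403,62],[610,453]])/4+160,
"side":np.array([[207,380],[350,437],[52,252],[160,140],[694.5,440]])/3.75+[180,135]}
f=lambda D:np.concatenate([(proj(n,d2w(P,D))-O[n]).ravel() for n in O])
r=least_squares(f,[.5,0,0],loss="soft_l1");print(r.x)
print(f(r.x).reshape(2,-1,2))
for n in O:
    print(least_squares(lambda D:(proj(n,d2w(P,D))-O[n]).ravel(),[.5,0,0]).x)
np.save("D.npy",r.x)
E
```

```text
[0.6041 0.0199 0.0292]
[[[ 0.1497 -0.1902]
  [-0.4886  0.4625]
  [-0.1709 -0.5475]
  [-0.6509 -0.0432]
  [ 1.588  -0.3258]]

 [[-0.1102 -1.008 ]
  [ 0.719   1.0087]
  [ 0.0974  0.0816]
  [ 0.0085 -1.0877]
  [-0.517   1.0855]]]
[0.6034 0.0193 0.0205]
[0.6044 0.0204 0.0348]
```

```bash
cat >> h.py <<'E'
D=np.load("D.npy")
YAW=np.degrees(D[2])
def gatepath(th,p,off=0.017,s=-0.006):
    B=np.array([.14-.29*np.cos(th),0,.085+.29*np.sin(th)])
    p=np.radians(p); X=np.array([np.cos(p),0,-np.sin(p)]); Z=np.array([-np.sin(p),0,-np.cos(p)])
    return d2w(B-off*X-s*Z,D)[0]
def unproj(n,uv,z):
    c=C[n];V=np.array(c["view"]);K=np.array(c["intrinsics"])
    d=V[:3,:3].T@np.linalg.solve(K,[*uv,1]);o=-V[:3,:3].T@V[:3,3]
    return o+d*(z-o[2])/d[2]
E
python3 - <<'E'
from h import *
from bench import kinematics,env
np.set_printoptions(precision=3,suppress=True)
print("tub",unproj("scene",(184,180),.04),unproj("side",(131,214),.04))
print("tweez",unproj("scene",(196,228),.003),unproj("scene",(190,205),.003))
for p in(-35,-45,-55):
    print(p,[kinematics.ik(list(gatepath(*a)),[180,p,YAW]) for a in[(0,p,.04,.06),(0,p,.04),(0,p),(.5,p),(1.05,p)]])
for y in(.24,-.011):
    for z in (.013+.017,.2): print(kinematics.ik(list(d2w([0,y,z],D)[0]),[180,0,YAW]))
E
```

```text
tub [0.411 0.355 0.04 ] [0.405 0.358 0.04 ]
tweez [0.37  0.154 0.003] [0.392 0.264 0.003]
-35 [None, None, None, None, array([ 21.918,   0.185, -31.741,  25.796, -27.136,  49.914])]
-45 [array([ -13.44 ,    1.164,  -48.253, -107.591,  -11.151, -151.281]), array([ -29.522,   19.021,  -55.825, -137.45 ,  -32.792, -104.478]), array([ -23.902,   14.43 ,  -49.9  , -131.344,  -23.99 , -117.382]), None, None]
-55 [None, None, None, None, None]
[ 37.72   35.844  -8.735   0.    -45.422  53.952]
[ 37.72   26.02    1.391   0.    -65.371  53.952]
[ 16.172  32.391 -15.953   0.    -41.656  75.5  ]
[ 16.172  21.613  -5.666   0.    -62.721  75.5  ]
```

```bash
python3 - <<'E'
from h import *
from bench import kinematics,env
np.set_printoptions(precision=1,suppress=True)
for p in(-15,-20,-25,-30,-35,-40):
  for name,o in(("n",[180,p,YAW]),("f",[180,-p,YAW+180])):
    print(p,name)
    for a in[(0,p,.04,.06),(0,p,.04),(0,p),(.25,p),(.5,p),(.75,p),(1.05,p)]:
        q=gatepath(*a)
        if name=="f": o=[-180,-p,YAW+180]
        print("   ",a[:1],q*100,kinematics.ik(list(q),o))
E
```

```text
-15 n
    (0,) [40.   1.4 13.3] [ 30.1  -0.3 -53.8  17.4 -24.3  46.4]
    (0,) [41.7  1.4  6.9] None
    (0,) [43.9  1.5  7.5] None
    (0.25,) [44.8  1.5 14.7] [ 26.6   3.6 -45.7  13.6 -27.7  53.7]
    (0.5,) [47.5  1.6 21.4] [ 25.3   1.2 -35.1   9.2 -40.3  60.1]
    (0.75,) [51.7  1.7 27.2] [ 23.    2.6 -23.8   7.1 -49.8  64.7]
    (1.05,) [58.5  1.9 32.6] [ 20.1   7.8  -9.6   5.5 -58.5  69.3]
-15 f
    (0,) [40.   1.4 13.3] [  30.1   -0.3  -53.8   17.4  -24.3 -133.6]
    (0,) [41.7  1.4  6.9] None
    (0,) [43.9  1.5  7.5] None
    (0.25,) [44.8  1.5 14.7] [  26.6    3.6  -45.7   13.6  -27.7 -126.3]
    (0.5,) [47.5  1.6 21.4] [  25.3    1.2  -35.1    9.2  -40.3 -119.9]
    (0.75,) [51.7  1.7 27.2] [  23.     2.6  -23.8    7.1  -49.8 -115.3]
    (1.05,) [58.5  1.9 32.6] [  20.1    7.8   -9.6    5.5  -58.5 -110.7]
-20 n
    (0,) [39.6  1.4 12.8] None
    (0,) [41.9  1.4  6.6] None
    (0,) [44.   1.5  7.4] None
    (0.25,) [44.9  1.5 14.5] [ 26.2   1.9 -53.2  26.7 -18.4  41.3]
    (0.5,) [47.6  1.6 21.3] [ 26.2  -0.8 -40.6  15.2 -32.8  53.9]
    (0.75,) [51.8  1.7 27.1] [ 24.    0.
[... 2381 characters left out ...]
7 -147.7]
    (1.05,) [58.9  1.9 32.2] [  21.9    0.2  -31.7   25.8  -27.1 -130.1]
-40 n
    (0,) [38.5  1.3 10.5] None
    (0,) [42.7  1.5  5.5] [ -17.7   12.9  -46.1 -120.7  -14.3 -133.5]
    (0,) [44.5  1.5  6.9] None
    (0.25,) [45.4  1.6 14.1] None
    (0.5,) [48.   1.6 20.9] None
    (0.75,) [52.3  1.8 26.7] None
    (1.05,) [59.1  1.9 32.1] [ 19.1  -1.1 -39.8  42.  -16.8  35.7]
-40 f
    (0,) [38.5  1.3 10.5] None
    (0,) [42.7  1.5  5.5] [ -17.7   12.9  -46.1 -120.7  -14.3   46.5]
    (0,) [44.5  1.5  6.9] None
    (0.25,) [45.4  1.6 14.1] None
    (0.5,) [48.   1.6 20.9] None
    (0.75,) [52.3  1.8 26.7] None
    (1.05,) [59.1  1.9 32.1] [  19.1   -1.1  -39.8   42.   -16.8 -144.3]
```

```bash
cat >> h.py <<'E'
from scipy.spatial.transform import Rotation as Ro
def axes(phi,p):
    R=Ro.from_euler("xyz",[180,p,phi],degrees=True).as_matrix(); return R
def tcp(th,phi,p,yb,off=.017,s=-.006):
    "contact at bar y=yb; s = tool-z coordinate of contact"
    B=d2w([.14-.29*np.cos(th),yb,.085+.29*np.sin(th)],D)[0]
    R=axes(phi,p); return B-off*R[:,0]-s*R[:,2]
E
python3 - <<'E'
from h import *
from bench import kinematics,env
for flip in (0,180):
 for phi in range(-120,121,20):
  for p in range(-75,0,10):
   for yb in ((-.031,0,.031) if flip==0 else(0,)):
    r=""
    for th,off in((0,.035),(0,.017),(.25,.017),(.5,.017),(.75,.017),(1.05,.017)):
        o=[180,p,phi] if not flip else [180,-p,phi+180]
        r+="1" if kinematics.ik(list(tcp(th,phi,p,yb,off)),o) is not None else "0"
    if r.count("1")>=5: print(flip,phi,p,yb,r)
E
```

```text
0 -120 -75 -0.031 111111
0 -120 -75 0 111111
0 -120 -75 0.031 111111
0 -120 -65 -0.031 111111
0 -120 -65 0 111111
0 -120 -65 0.031 111111
0 -120 -55 -0.031 111111
0 -120 -55 0 111111
0 -120 -55 0.031 111111
0 -120 -45 -0.031 111111
0 -120 -45 0 111111
0 -120 -45 0.031 111111
0 -120 -35 -0.031 111111
0 -120 -35 0 111111
0 -120 -35 0.031 111111
0 -120 -25 -0.031 111111
0 -120 -25 0 111111
0 -120 -25 0.031 111111
0 -120 -15 -0.031 111111
0 -120 -15 0 111111
0 -120 -15 0.031 111111
0 -120 -5 -0.031 111111
0 -120 -5 0 111111
0 -120 -5 0.031 111111
0 -100 -75 -0.031 111111
0 -100 -75 0 111111
0 -100 -75 0.031 111111
0 -100 -65 -0.031 111111
0 -100 -65 0 111111
0 -100 -65 0.031 111111
0 -100 -55 -0.031 111111
0 -100 -55 0 111111
0 -100 -55 0.031 111111
0 -100 -45 -0.031 111111
0 -100 -45 0 111111
0 -100 -45 0.031 111111
0 -100 -35 -0.031 111111
0 -100 -35 0 111111
0 -100 -35 0.031 111111
0 -100 -25 -0.031 111111
0 -100 -25 0 111111
0 -100 -25 0.031 111111
0 -100 -15 -0.031 111111
0 -100 -15 0 111111
0 -100 -15 0.031 111111
0 -100 -5 -0.031 111111
0 -100 -5 0 111111
0 -100 -5 0.031 111111
0 
[... 4716 characters left out ...]
 0 111111
180 40 -15 0 111111
180 40 -5 0 111111
180 60 -75 0 111111
180 60 -65 0 111111
180 60 -55 0 111111
180 60 -45 0 111111
180 60 -35 0 111111
180 60 -25 0 111111
180 60 -15 0 111111
180 60 -5 0 111111
180 80 -75 0 111111
180 80 -65 0 111111
180 80 -55 0 111111
180 80 -45 0 111111
180 80 -35 0 111111
180 80 -25 0 111111
180 80 -15 0 111111
180 80 -5 0 111111
180 100 -75 0 111111
180 100 -65 0 111111
180 100 -55 0 111111
180 100 -45 0 111111
180 100 -35 0 111111
180 100 -25 0 111111
180 100 -15 0 111111
180 100 -5 0 111111
180 120 -75 0 111111
180 120 -65 0 111111
180 120 -55 0 111111
180 120 -45 0 111111
180 120 -35 0 111111
180 120 -25 0 111111
180 120 -15 0 111111
180 120 -5 0 111111
```

```bash
cat >> h.py <<'E'
PH,PP=-80,-50
O_G=[180,PP,PH]
def gt(th,lower=0,back=0,s=-.016):
    R=axes(PH,PP);X=R[:,0];Z=R[:,2]
    E=d2w([.14-.29*np.cos(th),.052,.085+.29*np.sin(th)],D)[0]
    dy=np.array([-np.sin(D[2]),np.cos(D[2]),0]); Xp=X-dy*(X@dy); Xp/=np.linalg.norm(Xp)
    return list(E-.0075*Xp-(.0095+lower)*X-(s+back)*Z)
E
python3 - <<'E'
from h import *
from bench import kinematics
np.set_printoptions(precision=1,suppress=True)
print(axes(PH,PP))
for a in[(0,.018,.07),(0,.018),(0,),(.25,),(.5,),(.75,),(1.05,)]:
    q=gt(*a);print(np.array(q)*100,kinematics.ik(q,O_G))
q=gt(0,.018,.07);q[2]+=.12;print(np.array(q),kinematics.ik(q,O_G))
E
```

```text
[[ 0.1 -1.   0.1]
 [-0.6 -0.2 -0.8]
 [ 0.8  0.  -0.6]]
[44.1 12.6  9.1] [ 54.5  30.6 -40.5  37.3 -64.3 -75.2]
[45.1  7.3  4.6] [ 48.   33.4 -47.3  46.8 -56.  -81.3]
[45.3  6.1  6. ] [ 46.8  31.7 -47.8  47.2 -56.8 -79.9]
[46.2  6.2 13.2] [ 47.1  25.1 -43.4  42.5 -64.7 -71.1]
[48.8  6.2 19.9] [ 45.3  21.1 -36.6  41.1 -72.1 -62.8]
[53.1  6.4 25.8] [ 42.2  20.3 -28.1  41.5 -77.9 -54.9]
[59.8  6.6 31.2] [ 37.8  23.1 -16.   43.1 -82.7 -46.2]
[0.4 0.1 0.2] [ 55.2  20.3 -34.   33.4 -78.2 -65.2]
```

```bash
python3 - <<'E'
from h import *
from bench import env,set_gripper
import cv2
set_gripper(0.0)
q=gt(0,.018,.07);u=list(q);u[2]+=.12
env.move_pose(u,O_G)
env.move_linear(q,v=.1)
print(env.get_time(),env.get_ee_pos(),env.get_ee_rot(),env.get_finger_gap(),env.get_force())
for n in("scene","side"): cv2.imwrite(f"pics/{n}1.png",eyes.grab_frame(n)[:,:,::-1])
a=cv2.imread("pics/scene1.png")[130:280,140:340];b=cv2.imread("pics/side1.png")[135:285,150:350]
cv2.imwrite("pics/pre.png",cv2.resize(np.hstack([a,b]),None,fx=2,fy=2,interpolation=cv2.INTER_CUBIC))
E
```

```text
4.9417 [0.4416761  0.12588864 0.09158578] [-179.9173429   -49.95582907  -80.05784802] 0.00028798280049918375 [-0.94931454  0.45436534 -0.16085484]
```

View pics/pre.png

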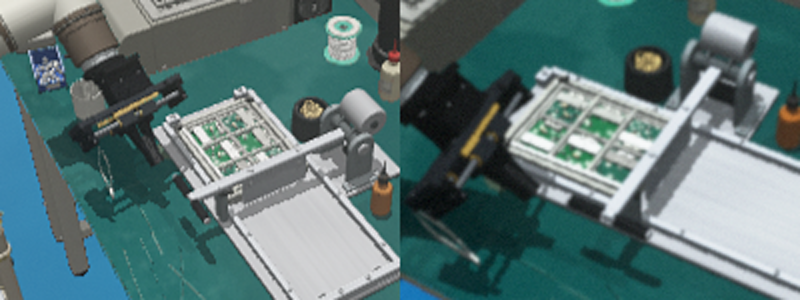

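The closed fingers (pre.png ~(165,155)) point down towards the near end of the crossbar at (185,185), and the body is clear of the dock. Next I go under the bar and take the first, guarded part of the lift.

```bash
python3 - <<'E'
from h import *
from bench import env
import cv2
np.set_printoptions(precision=2,suppress=True)
print(env.move_linear(gt(0,.018),v=.08,force_limit=5),env.get_force())
for th,l in((0,0),(.08,0),(.16,0),(.24,0)):
    print(th,env.move_linear(gt(th,l),v=.06,force_limit=8),env.get_force())
print(env.get_time())
for n in("scene","side"): cv2.imwrite(f"pics/{n}2.png",eyes.grab_frame(n)[:,:,::-1])
a=cv2.imread("pics/scene2.png")[130:280,140:340];b=cv2.imread("pics/side2.png")[135:285,150:350]
cv2.imwrite("pics/lift.png",cv2.resize(np.hstack([a,b]),None,fx=2,fy=2,interpolation=cv2.INTER_CUBIC))
E
```

```text
False [-0.35  0.18 -0.04]
0 False [ 0.54  1.44 -1.7 ]
0.08 False [-0.06  2.83 -1.  ]
0.16 False [ 0.47  4.66 -0.05]
0.24 False [ 0.05  3.57 -0.28]
8.1167
```

View pics/lift.png

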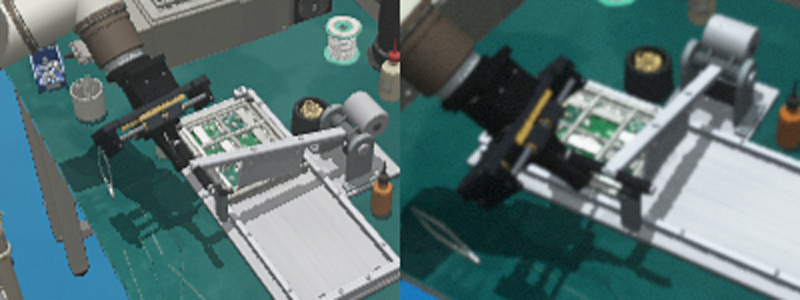

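The bar is riding on the fingers and rising. Forces are 3–5 N, well under the limit, so I continue past balance.

```bash
python3 - <<'E'
from h import *
from bench import env
import cv2
np.set_printoptions(precision=2,suppress=True)
for th in np.arange(.34,1.0,.1):
    r=env.move_linear(gt(th),v=.08,force_limit=8);print(round(th,2),r,env.get_force())
    if r: break
env.hold(.5)
print(env.get_time(),env.get_force())
for n in("scene","side"): cv2.imwrite(f"pics/{n}3.png",eyes.grab_frame(n)[:,:,::-1])
a=cv2.imread("pics/scene3.png")[100:280,140:340];b=cv2.imread("pics/side3.png")[105:285,150:350]
cv2.imwrite("pics/lift3.png",cv2.resize(np.hstack([a,b]),None,fx=2,fy=2,interpolation=cv2.INTER_CUBIC))
E
```

```text
0.34 False [-0.93  4.82 -0.24]
0.44 False [-0.74  5.   -0.6 ]
0.54 False [0.04 1.2  0.41]
0.64 False [-0.74  0.74 -0.73]
0.74 False [-0.6  -0.34 -0.48]
0.84 False [ 0.77  0.56 -0.75]
0.94 False [-0.27  0.66 -0.52]
12.275 [ 0.09  0.59 -0.28]
```

View pics/lift3.png

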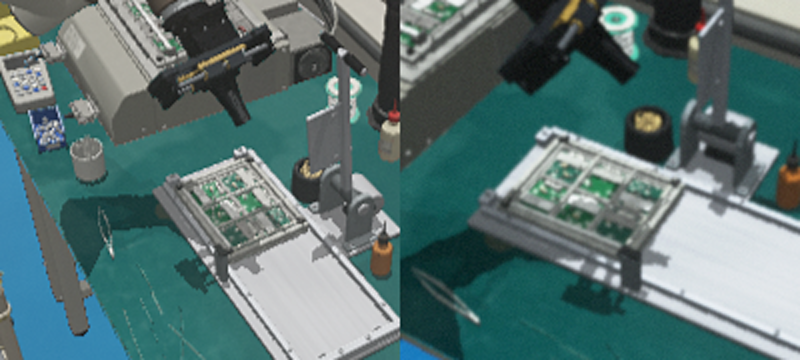

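The arm now stands at its buffer (lift3.png, upright near (345,120)), the fingers are free at about (240,115), and the pallet is still in the dock place. I retract, turn the tool down with the camera towards the robot (away from the raised tongue), and go behind the pallet.

```bash
cat >> h.py <<'E'
O_P=[180,0,YAW+180]
def pp(y,ztip,x=-.005): return list(d2w([x,y,ztip+.014],D)[0])
E
python3 - <<'E'
from h import *
from bench import env,kinematics
import cv2
np.set_printoptions(precision=3,suppress=True)
R=axes(PH,PP)
env.move_linear(list(np.array(env.get_ee_pos())-.08*R[:,2]),v=.15)
env.move_pose(pp(.26,.12),O_P)
env.move_linear(pp(.255,.06),v=.1)
print(env.get_time(),env.get_joint_pos(),env.get_ee_pos(),env.get_ee_rot(),env.get_force())
for n in("scene","side"): cv2.imwrite(f"pics/{n}4.png",eyes.grab_frame(n)[:,:,::-1])
cv2.imwrite("pics/wrist4.png",eyes.grab_frame("wrist")[:,:,::-1])
a=cv2.imread("pics/scene4.png")[100:280,140:340];b=cv2.imread("pics/side4.png")[105:285,150:350]
cv2.imwrite("pics/p4.png",cv2.resize(np.hstack([a,b]),None,fx=2,fy=2,interpolation=cv2.INTER_CUBIC))
E
```

```text
15.075 [  39.087   32.895   -6.543    0.025  -50.498 -127.407] [0.592 0.275 0.075] [ 179.976    0.063 -178.304] [-0.251 -0.141  0.801]
```

View pics/p4.png

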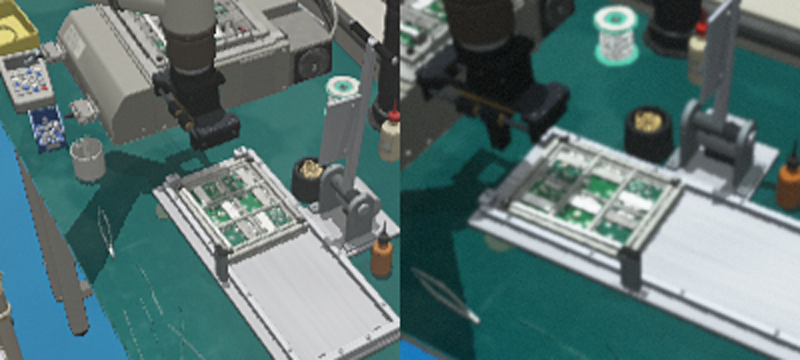

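View pics/wrist4.png

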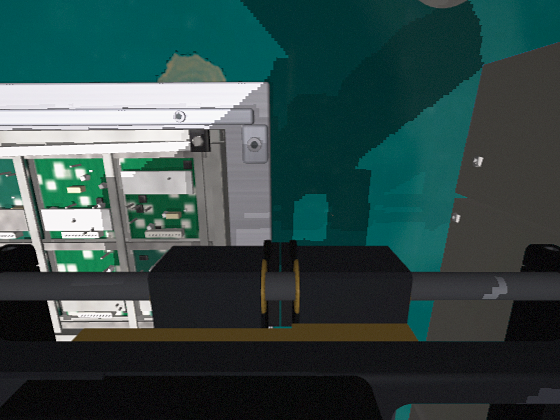

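```bash
python3 - <<'E'
from h import *
for uv in((200,168),(240,154),(285,140)): print(unproj("scene",uv,0.0))
# pallet +y face top rim check from wrist cam
from bench import eyes
c=eyes.get_calibration("wrist");K=np.array(c["intrinsics"]);H=np.array(c["hand_eye"])
R=Ro.from_euler("xyz",[179.976,.063,-178.304],degrees=True).as_matrix();t=np.array([.592,.275,.075])
def wu(uv,z):
    d=R@H[:3,:3]@np.linalg.solve(K,[*uv,1]);o=R@H[:3,3]+t
    w=o+d*(z-o[2])/d[2];e=w[:2]-D[:2];a=D[2]
    return np.round(1e3*np.array([np.cos(a)*e[0]+np.sin(a)*e[1],-np.sin(a)*e[0]+np.cos(a)*e[1],z]),1)
print("plate end",wu((270,180),.01),wu((271,90),.01),"stop centre",wu((256,144),.028),"pallet edge",wu((228,200),.029),wu((226,140),.029))
E
python3 - <<'E'
import cv2
a=cv2.imread("pics/wrist4.png")[70:250,100:320]; cv2.imwrite("pics/w4c.png",cv2.resize(a,None,fx=3.3,fy=3.3,interpolation=cv2.INTER_CUBIC))
E
```

```text
[0.4999707  0.43332673 0.        ]
[0.6692503 0.4351167 0.       ]
[0.8674345  0.42726965 0.        ]
plate end [-41.2 247.6  10. ] [-100.4  248.7   10. ] stop centre [-67.  239.6  28. ] pallet edge [-31.3 220.7  29. ] [-69.4 221.2  29. ]
```

View pics/w4c.png

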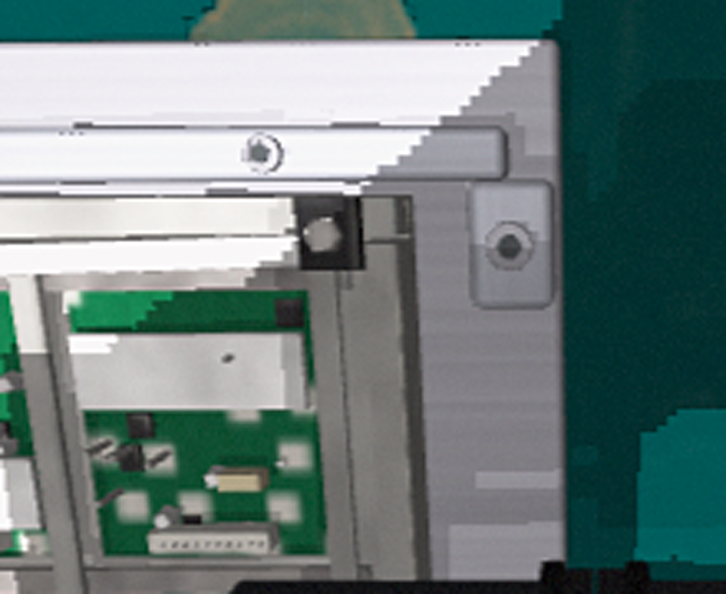

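Wrist view: plate edge at col 270, pallet +y face at about col 228. That puts the face at dock y of about 217, in range, and my dock frame is about 3 mm short in y, which is harmless. I lower behind the pallet and push.

```bash
python3 - <<'E'
from h import *
from bench import env
import cv2
np.set_printoptions(precision=3,suppress=True)
print(env.move_linear(pp(.247,.04),v=.1,force_limit=6))
print(env.move_linear(pp(.247,.019),v=.04,force_limit=4),env.get_force())
print(env.move_linear(pp(.225,.019),v=.03,force_limit=12),env.get_force())
print(env.move_linear(pp(.15,.019),v=.06,force_limit=12),env.get_force())
print(env.get_time(),env.get_ee_pos(),env.get_ee_rot())
for n in("scene","side"): cv2.imwrite(f"pics/{n}5.png",eyes.grab_frame(n)[:,:,::-1])
a=cv2.imread("pics/scene5.png")[100:280,140:340];b=cv2.imread("pics/side5.png")[105:285,150:350]
cv2.imwrite("pics/p5.png",cv2.resize(np.hstack([a,b]),None,fx=2,fy=2,interpolation=cv2.INTER_CUBIC))
E
```

```text
False
False [ 0.406 -0.698 -0.063]
False [ 0.146  0.906 -0.181]
False [ 0.265  0.272 -0.633]
18.55 [0.595 0.17  0.033] [-179.967   -0.032 -178.31 ]
```

View pics/p5.png

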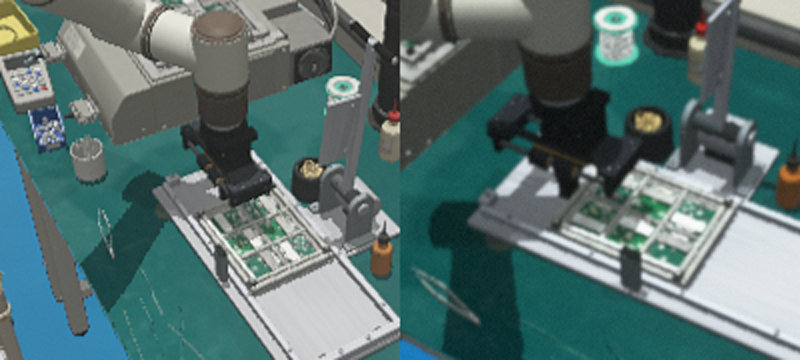

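The pallet slides squarely at about 1 N, and the gate is still up, with the tongue right of the gripper. I push on, slowly at the end.

```bash
python3 - <<'E'
from h import *
from bench import env
import cv2
np.set_printoptions(precision=3,suppress=True)
for y in(.08,.03,.01): print(y,env.move_linear(pp(y,.019),v=.06,force_limit=10),env.get_force())
for y in np.arange(.006,-.02,-.004):
    r=env.move_linear(pp(y,.019),v=.02,force_limit=5);print(round(y,3),r,env.get_force(),env.get_ee_pos())
    if r: break
print(env.get_time())
for n in("scene","side"): cv2.imwrite(f"pics/{n}6.png",eyes.grab_frame(n)[:,:,::-1])
a=cv2.imread("pics/scene6.png")[120:300,180:380];b=cv2.imread("pics/side6.png")[125:305,200:400]
cv2.imwrite("pics/p6.png",cv2.resize(np.hstack([a,b]),None,fx=2,fy=2,interpolation=cv2.INTER_CUBIC))
E
```

```text
0.08 False [-0.475  0.266  0.768]
0.03 False [ 0.427  0.389 -0.313]
0.01 False [ 0.034 -2.009  0.046]
0.006 False [-0.769  0.54  -0.059] [0.599 0.026 0.033]
0.002 False [1.108 1.008 0.361] [0.599 0.022 0.033]
-0.002 False [0.212 0.812 0.267] [0.599 0.017 0.033]
-0.006 False [0.614 0.394 0.778] [0.599 0.013 0.033]
-0.01 True [-0.017  1.747  2.021] [0.599 0.011 0.033]
23.0833
```

View pics/p6.png

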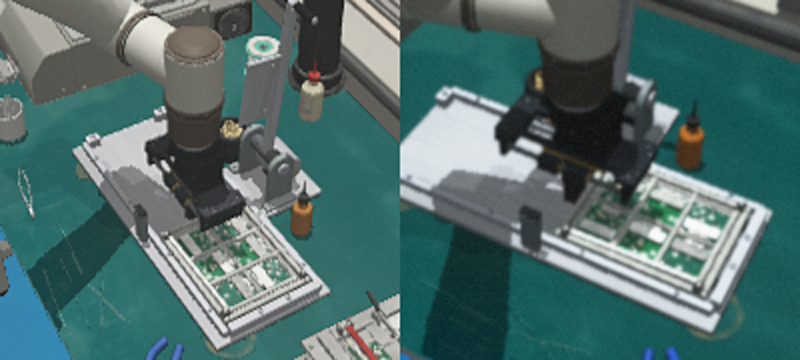

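It stopped by force at the expected place (TCP dock y about −8 mm). I press gently once more to confirm and seat it, then back off and look.

```bash
python3 - <<'E'
from h import *
from bench import env
import cv2
np.set_printoptions(precision=4,suppress=True)
r=env.move_linear(pp(-.016,.019),v=.015,force_limit=6);print(r,env.get_force(),env.get_ee_pos())
env.hold(.2);print(env.get_force())
env.move_linear(pp(.03,.019),v=.05)
env.move_linear(pp(.06,.09),v=.1)
print(env.get_time(),env.get_ee_pos(),env.get_ee_rot())
cv2.imwrite("pics/wrist7.png",eyes.grab_frame("wrist")[:,:,::-1])
env.move_linear(pp(.2,.15),v=.2)
for n in("scene","side"): cv2.imwrite(f"pics/{n}7.png",eyes.grab_frame(n)[:,:,::-1])
a=cv2.imread("pics/scene7.png")[120:300,180:380];b=cv2.imread("pics/side7.png")[125:305,200:400]
cv2.imwrite("pics/p7.png",cv2.resize(np.hstack([a,b]),None,fx=2,fy=2,interpolation=cv2.INTER_CUBIC))
b=cv2.imread("pics/side7.png")[180:300,270:400]
cv2.imwrite("pics/p7s.png",cv2.resize(b,None,fx=5,fy=5,interpolation=cv2.INTER_CUBIC))
E
```

```text
True [0.5192 0.6576 0.8638] [0.5991 0.0107 0.0321]
[-0.2733 -0.929   0.1178]
25.4667 [0.5968 0.0794 0.1034] [ 179.8902   -0.1071 -178.3578]
```

View pics/p7.png

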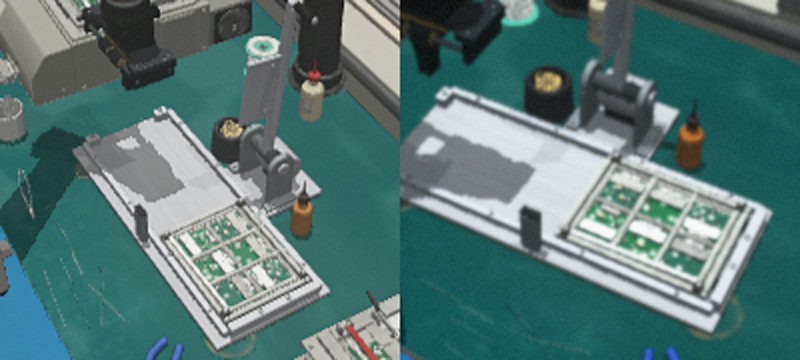

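View pics/p7s.png

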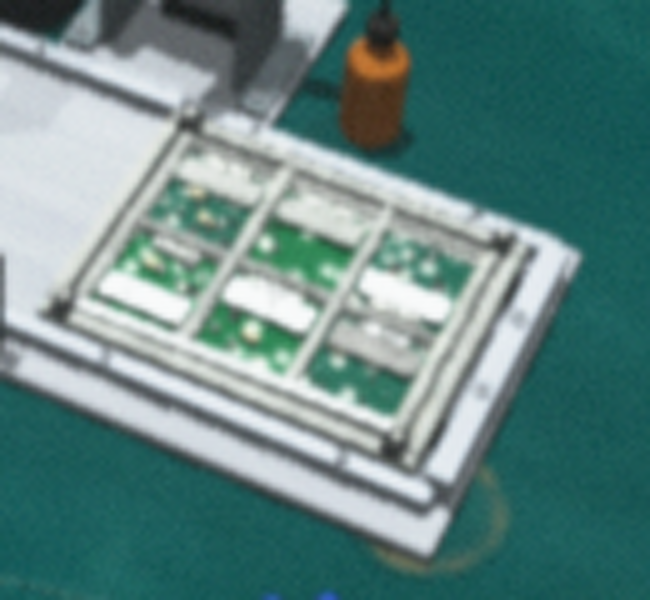

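View pics/wrist7.png

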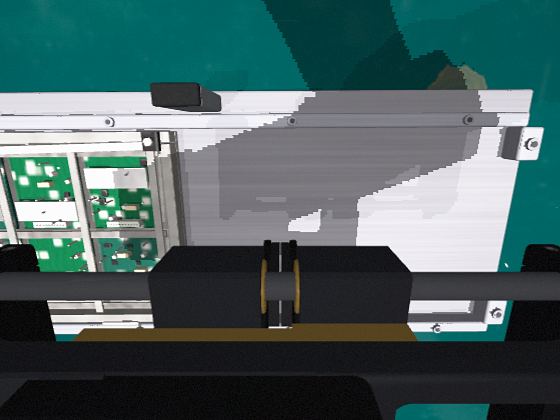

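```bash
python3 - <<'E'
from h import *
c=eyes.get_calibration("wrist");K=np.array(c["intrinsics"]);H=np.array(c["hand_eye"])
R=Ro.from_euler("xyz",[179.89,-.107,-178.358],degrees=True).as_matrix();t=np.array([.5968,.0794,.1034])
def wu(uv,z):
    d=R@H[:3,:3]@np.linalg.solve(K,[*uv,1]);o=R@H[:3,3]+t
    w=o+d*(z-o[2])/d[2];e=w[:2]-D[:2];a=D[2]
    return np.round(1e3*np.array([np.cos(a)*e[0]+np.sin(a)*e[1],-np.sin(a)*e[0]+np.cos(a)*e[1],z]),1)
print(wu((531,100),.01),wu((516,200),.01),wu((177,140),.029),wu((180,220),.029),wu((184,220),.012),wu((532,143),.028))
print(proj("side",d2w([[-.074,-.022,.029],[.074,-.022,.029],[.074,-.222,.029],[-.074,-.222,.029]],D)))
E
```

```text
[-97.7 246.6  10. ] [-21.  251.1  10. ] [-69.3 -13.9  29. ] [-10.  -16.9  29. ] [ -4.8 -19.4  12. ] [-67.2 239.7  28. ]
[[278.44114701 240.11750307]
 [305.22543394 202.03174593]
 [376.25271718 229.97028531]
 [353.63445915 272.51155239]]
```

Last checks: the pallet's corners in the side view match the predicted end-stop position to about 2 px. Both force stops came at the same place, the gate is up and the robot is clear. Handing in.

```bash
python3 - <<'E'
from bench import env
print(env.get_time(),env.get_force(),env.get_ee_pos()); env.finish_job()
E
```

```text
26.525 [ 0.98888065 -0.2777578  -0.21048147] [0.59288792 0.21827284 0.16315895]
the job is handed in; nothing more can be done
```

I pushed the gate arm up past its balance point with closed fingertips, and it swung on to its buffer and stayed there. I then pushed the pallet under it to the end stop and handed the job in at 26.5 s.

**Gate:** the last pictures show the arm standing upright at its buffer. I have no joint reading, so that rests on the pictures. Lifting took readings up to about 5 N, mostly sideways, more than the 1 N given but well under the 20 N limit.

**Pallet:** it slid at about 1 N and stopped on contact twice at the same place, within about 1 mm. In the side view its corners match the end-stop position to about 2 px. The wrist-camera check was less consistent: it put the pallet's rear face 261–270 mm from the plate end, where 267 mm is expected. I trusted the contact stops and the side view instead.

**Dock position:** the wrist camera also placed the dock about 3 mm further in +y than my first fit, which did not affect the work.

**Bystanders:** those visible in the last pictures look undisturbed. The robot was clear of everything when I handed in.

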